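Load, close and purge the sample chamber

TASK

Stand every sample pot on the bench upright inside the open metal purge chamber, then set the lid squarely on the chamber, fully down, and swing both side clamps all the way down over it. Only once it is clamped shut, open the inlet valve on the chamber's side half way, its lever turned 45 degrees from the closed position. Leave the tube rack, the well plate and the bottle where they are.

Things in the scene. Friction and masses are not known exactly. Their poses are not given: they have to be found in the camera images.
- chamber: fixed open-topped aluminium box, 200 (x) by 220 (y) by 85 mm high outside, walls and floor 6 mm. Origin: centre of its underside on the bench; z up. Clamps are hinged on brackets outside the middles of its +y and -y walls (brackets reach 140 mm from the centre, 108 mm high). The inlet valve stands outside its -y wall at (20, -235) mm on a foot 50 by 54 mm; a pipe along y joins it to the box
- lid: loose lid, 0.35 kg: grey plate 200 by 220 by 8 mm over a black plug 180 by 200 by 12 mm that enters the chamber's mouth with 4 mm to spare each side. Origin: centre of the plug's underside; z up, x along the 200 mm side. It starts on the bench, on its plug. Seated, the plate rests on the rim, origin 73 mm above the chamber's, plate top 93 mm above the bench. A half turn makes no difference
- lid_handle (a point): centre of the lid's metal bar handle, 53 mm above the lid's origin; the bar is 70 mm long along the lid's y, 16 mm wide along x, 14 mm high, on two 12 mm posts at its ends, with 26 mm free under it
- clamp_left (a joint): angle of the clamp on the chamber's +y side: 0 is fully down over the lid, it grows as the arm swings up and outward, 1.57 upright, at most 1.95; it stays where it is left (friction 0.1 N m, about 2 N at the tip)
- clamp_left_tip (a point): centre of the grey ball (radius 12 mm) at the free end of the left clamp's arm. The arm, 22 mm wide, 10 mm thick, turns about an axis along the chamber's x through (0, 130, 100) mm in the chamber's frame; clamp down, the ball is at (0, 80, 108) mm and the arm lies level 2 mm above the lid plate
- clamp_right (a joint): the same for the clamp on the chamber's -y side (0 down, grows upward and outward)
- clamp_right_tip (a point): the same ball for the right clamp; its axis passes through (0, -130, 100) mm of the chamber's frame; down, the ball is at (0, -80, 108) mm
- valve (a joint): turn of the valve's lever: 0 closed, its long end pointing along the chamber's +x, across the pipe; grows clockwise seen from above to 1.571, fully open, long end along the chamber's -y, in line with the pipe, away from the box. 45 degrees is 0.785. It starts closed or up to 0.2 open, turns with 0.12 N m of friction and stays where it is left
- valve_grip (a point): middle of the valve's lever on its upright axis, 100 mm above the bench; the metal lever is a bar 16 mm wide and 22 mm high, reaching 80 mm from the axis on its long end and 25 mm on the other. Below it is a stem 14 mm across, 9 mm long, above a brass block 40 by 44 mm
- pot1: a dark-capped white cylindrical sample pot, 50 mm in diameter, 60 mm tall, about 0.15 kg; origin at the centre of its underside, z up when upright. May be absent
- pot2: a dark-capped white cylindrical sample pot, 50 mm in diameter, 60 mm tall, about 0.15 kg; origin at the centre of its underside, z up when upright. May be absent
- pot3: a dark-capped white cylindrical sample pot, 50 mm in diameter, 60 mm tall, about 0.15 kg; origin at the centre of its underside, z up when upright. May be absent
- pot4: a dark-capped white cylindrical sample pot, 50 mm in diameter, 60 mm tall, about 0.15 kg; origin at the centre of its underside, z up when upright. May be absent
- pot5: a dark-capped white cylindrical sample pot, 50 mm in diameter, 60 mm tall, about 0.15 kg; origin at the centre of its underside, z up when upright. May be absent
- tube_rack: bystander: blue tube rack 100 by 210 by 45 mm with small tubes; origin under its centre
- well_plate: bystander: well plate 85 by 127 by 20 mm; origin under its centre
- bottle: bystander: bottle 64 mm across, 110 mm tall; origin under its centre
Not all that is in view belongs to the job. What is shaped like the pot2 but purple or turquoise is not meant.

How it is judged (in metres and radians):
On the way, in this order (a step that is already met when the one before it is completed fails the run):
1. every pot stands upright in the chamber, let go (x of pot1 in the frame of chamber between -0.075 and 0.075 m and y of pot1 in the frame of chamber between -0.085 and 0.085 m and z of pot1 in the frame of chamber between -0.002 and 0.012 m and angle between each of pot1, pot2, pot3, pot4, pot5's own z axis and vertical below 0.15 rad and x of pot2 in the frame of chamber between -0.075 and 0.075 m and y of pot2 in the frame of chamber between -0.085 and 0.085 m and z of pot2 in the frame of chamber between -0.002 and 0.012 m and x of pot3 in the frame of chamber between -0.075 and 0.075 m and y of pot3 in the frame of chamber between -0.085 and 0.085 m and z of pot3 in the frame of chamber between -0.002 and 0.012 m and x of pot4 in the frame of chamber between -0.075 and 0.075 m and y of pot4 in the frame of chamber between -0.085 and 0.085 m and z of pot4 in the frame of chamber between -0.002 and 0.012 m and x of pot5 in the frame of chamber between -0.075 and 0.075 m and y of pot5 in the frame of chamber between -0.085 and 0.085 m and z of pot5 in the frame of chamber between -0.002 and 0.012 m and contact force between the fingers and pot1 below 0.2 N and contact force between the fingers and pot2 below 0.2 N and contact force between the fingers and pot3 below 0.2 N and contact force between the fingers and pot4 below 0.2 N and contact force between the fingers and pot5 below 0.2 N), for 0.2 s.
2. the lid is seated squarely on the chamber over the pots, let go (x of pot1 in the frame of chamber between -0.075 and 0.075 m and y of pot1 in the frame of chamber between -0.085 and 0.085 m and z of pot1 in the frame of chamber between -0.002 and 0.012 m and angle between each of pot1, pot2, pot3, pot4, pot5's own z axis and vertical below 0.15 rad and x of pot2 in the frame of chamber between -0.075 and 0.075 m and y of pot2 in the frame of chamber between -0.085 and 0.085 m and z of pot2 in the frame of chamber between -0.002 and 0.012 m and x of pot3 in the frame of chamber between -0.075 and 0.075 m and y of pot3 in the frame of chamber between -0.085 and 0.085 m and z of pot3 in the frame of chamber between -0.002 and 0.012 m and x of pot4 in the frame of chamber between -0.075 and 0.075 m and y of pot4 in the frame of chamber between -0.085 and 0.085 m and z of pot4 in the frame of chamber between -0.002 and 0.012 m and x of pot5 in the frame of chamber between -0.075 and 0.075 m and y of pot5 in the frame of chamber between -0.085 and 0.085 m and z of pot5 in the frame of chamber between -0.002 and 0.012 m and x of lid in the frame of chamber between -0.007 and 0.007 m and y of lid in the frame of chamber between -0.007 and 0.007 m and z of lid in the frame of chamber between 0.065 and 0.0755 m and angle between the x axis of lid and the x axis of chamber, either way round below 0.06 rad and angle between lid's own z axis and vertical below 0.03 rad and contact force between the fingers and lid below 0.2 N), for 0.2 s.
3. both clamps are down over the seated lid (x of lid in the frame of chamber between -0.007 and 0.007 m and y of lid in the frame of chamber between -0.007 and 0.007 m and z of lid in the frame of chamber between 0.065 and 0.0755 m and angle between the x axis of lid and the x axis of chamber, either way round below 0.06 rad and angle between lid's own z axis and vertical below 0.03 rad and value of joint each of clamp_left, clamp_right below 0.08 rad), for 0.2 s.
4. the inlet valve is at 45 degrees, the chamber clamped shut (all of step 3 and value of joint valve between 0.665 and 0.905 rad), for 0.2 s.
At the end, for the whole second after the job is handed in: Every pot present stands upright (within 0.15 rad) on the chamber's floor; the lid is seated (within 2.5 mm of fully down, 7 mm of centre, 0.06 rad of square); both clamps are down (within 0.08 rad); the valve lever is at 0.785 rad within 0.12 rad; everything is at rest and let go (all of step 4 and x of pot1 in the frame of chamber between -0.075 and 0.075 m and y of pot1 in the frame of chamber between -0.085 and 0.085 m and z of pot1 in the frame of chamber between -0.002 and 0.012 m and angle between each of pot1, pot2, pot3, pot4, pot5's own z axis and vertical below 0.15 rad and x of pot2 in the frame of chamber between -0.075 and 0.075 m and y of pot2 in the frame of chamber between -0.085 and 0.085 m and z of pot2 in the frame of chamber between -0.002 and 0.012 m and x of pot3 in the frame of chamber between -0.075 and 0.075 m and y of pot3 in the frame of chamber between -0.085 and 0.085 m and z of pot3 in the frame of chamber between -0.002 and 0.012 m and x of pot4 in the frame of chamber between -0.075 and 0.075 m and y of pot4 in the frame of chamber between -0.085 and 0.085 m and z of pot4 in the frame of chamber between -0.002 and 0.012 m and x of pot5 in the frame of chamber between -0.075 and 0.075 m and y of pot5 in the frame of chamber between -0.085 and 0.085 m and z of pot5 in the frame of chamber between -0.002 and 0.012 m and velocity of joint valve below 0.05 rad/s and linear speed of lid below 0.02 m/s); the robot touches nothing.
It fails at once if a bystander was shifted by more than 20 mm (distance of any of tube_rack, well_plate, bottle from where it was at the start of the episode above 0.02 m).
It fails at once if the valve was opened beyond 20 degrees while a clamp was not down (value of joint valve above 0.35 rad and value of joint any of clamp_left, clamp_right above 0.3 rad).
Of pot1, pot2, pot3, pot4, pot5 only 3 to 5 are there at a start; the rules pass over those that are not, and their reading is None.
At some moment in a run one of pot1, pot2, pot3, pot4, pot5, lid may be knocked a few centimetres aside while the robot is not near it.
It also fails if it takes over 210 s, if anything falls off the work surface, if the arm or the gripper's body presses on something with over 40 N, if the wrist force passes 120 N, or if a joint passes its speed limit or range.

ROBOT

A 7-joint arm with a two-finger parallel gripper is mounted at the origin on the work surface. World frame = base frame: x ahead of the robot, y to its left, z up, the work surface at z = 0. Lengths are in mm, angles in rad, forces in N, time in s.
With the tool pointing down it reaches from about 400 to 850 mm from the base axis. Payload 6.9 kg.
Tool frame: the origin (TCP) lies on the centre line of the jaws, within the pads' length; the fingertips stand 17 mm ahead of it and the grasp point (between the pads) lies 2 mm behind it (manip.tip_extent is the distance from the TCP to the fingertips, in mm); z points along the fingers, y is the line along which they close (so a half turn about z gives the same grasp; the last joint's range is limited). The gripper opens to 85 mm and grips with 20 to 120 N. Pads are 22 mm wide; open, the fingers measure 114 mm over their backs; the gripper's body (76 mm by 85 mm) begins 54 mm behind the grasp point. The pads swing forward as they close: fully open they stand 13 mm farther back than shut.
Start: joints at [-1.123, 0.507, -0.238, 1.5, 0.126, 1.149, -0.155], TCP at [210.097, 588.618, 248.275] pointing down, gripper open.
Joint ranges: [-3.08, 3.08], [-0.24, 2.05], [-1.43, 1.35], [0, 2.5], [-1.52, 4.66], [0.17, 1.96], [-2.89, 2.89]. Speed limits (rad/s): [2.39, 2.39, 3.14, 3.14, 3.14, 3.14, 3.14].

INTERFACE

Orientations are given as a 3x3 rotation matrix whose columns are the frame's x, y, z axes.
In Python, from cell import manip, capture gives the robot as it stands. Calls block until the motion is done:
- manip.goto(position, orientation): joint-space move of the TCP to a pose.
- manip.move_linear(position, rot=None, v=150, contact_N=None): straight line of the TCP; rot=None keeps the orientation; v is the mean speed in mm/s. With contact_N (N) it stops when the force on the tool has changed by that much, and returns True; else False.
- manip.goto_joints(angles): joint-space move.
- manip.gripper_to(opening, squeeze=None): finger opening in mm; squeeze is the grip in N (None keeps the last); returns when the fingers have stopped.
- manip.pause(seconds).
- manip.inverse_kinematics(position, orientation): joint angles nearest the present ones, or None.
- manip.get_state(): the state.
- capture(name): name is "scene" or "top" or "wrist"; returns a dict with "img" (480x640x3 uint8, red, green, blue), "vertical_fov" (degrees; the focal length in pixels is half the picture's height over the tangent of half this angle, whatever the lens; pixels are square), "cx", "cy" (the principal point, pixels), "D" ([k1, k2, p1, p2, k3] as OpenCV has them; the pictures are not rectified), "origin" and "orientation" of the camera in the world. Camera axes: x right, y down, z forward; pixel columns grow to the right and rows downward; lengths in mm; the calibration is good to about 2 mm. A picture is of the moment at which its call begins. There is no depth.
A pose or a line that the arm cannot do raises manip.Unreachable and nothing moves.
- manip.hand_in(): hands the job in; it is judged then, once.
The state is a dict: "time": time; "q": joint angles; "qvel": joint speeds; "effort": joint torques, N m; "tcp_pos": TCP position; "orientation": TCP orientation; "force": force on the tool from outside, world axes, zero at the start; "moment": the same for the moment, N m; "width": finger opening in mm; "grip_force": force on a finger pad.
Only numpy, scipy, OpenCV 4.12 (cv2) and the standard library are available. Lean on these libraries where they do the work, as an engineer would, in place of code of your own. Each camera call takes 0.05 s, during which the arm holds its last target. There are 200 camera calls.

## Working session

There is one attempt and no reset: what is moved stays moved. The work goes in short steps, each a Python script; the robot and the scene stay as the last script left them, time stands still between calls to the robot, and variables do not carry over. Pictures are saved under pics/ and viewed, at most 14 in all, crops included, and the job is handed in when it is done.

```bash
ls; mkdir -p pics
python3 - <<'E'
from cell import manip, capture
import cv2,numpy as np
for n in ("scene","top"):
    c=capture(n); cv2.imwrite(f"pics/{n}0.png",c["img"][:,:,::-1])
    print(n,c["vertical_fov"],c["cx"],c["cy"],c["D"],np.round(c["origin"],1),np.round(c["orientation"],3).tolist())
print(manip.get_state())
E
```

```text
pics
scene 52.805956277903576 320.92398501488594 248.38422055435169 [-0.07191906  0.          0.          0.          0.        ] [1208.2 -383.7 1138.9] [[0.532, 0.694, -0.486], [0.847, -0.437, 0.302], [-0.003, -0.573, -0.82]]
top 57.1392775235865 316.6764966290106 244.2564201682936 [-0.04617558  0.          0.          0.          0.        ] [ 476.4    5.4 1063.9] [[-0.02, -0.995, 0.099], [-1.0, 0.022, 0.021], [-0.023, -0.098, -0.995]]
{'time': 0.1, 'q': array([-1.12248447,  0.50825152, -0.23755362,  1.50103599,  0.12569073,
        1.1488907 , -0.15476037]), 'qvel': array([-0.0010836 , -0.00320634, -0.0007989 , -0.00078217,  0.00066858,
        0.00125134,  0.000357  ]), 'effort': array([-5.38534310e-03, -6.21837187e+01, -2.19486974e+00, -2.50209314e+01,
        1.24953291e-02,  7.78932270e-03,  3.71883218e-06]), 'tcp_pos': array([209.9975443 , 588.21634025, 247.51765482]), 'orientation': array([[-9.41835823e-01,  3.36072915e-01, -5.28235106e-04],
       [ 3.36073330e-01,  9.41834616e-01, -1.50746699e-03],
       [-9.10871686e-06, -1.59731214e-03, -9.99998724e-01]]), 'force': array([ 0.78114601, -0.66733746, -0.47642512]), 'moment': array([ 0.028349  , -0.0328082 ,  0.00864989]), 'grip_force': 0.0, 'width': 85.55072260947773}
```

View pics/scene0.png

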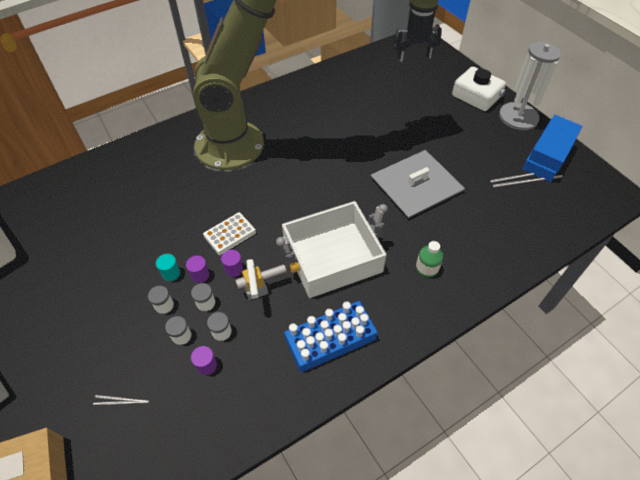

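View pics/top0.png

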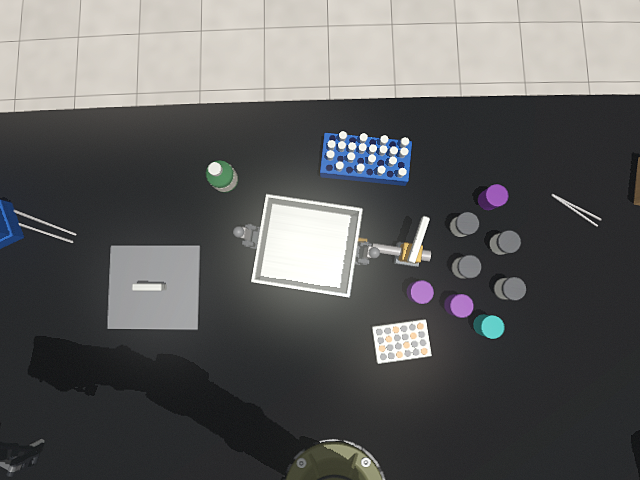

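The scene shows four grey-capped pots, all upright, near top-view pixels (464,224), (508,242), (466,266) and (512,288). The chamber is near (307,245), the lid near (153,287) and the valve near (415,245). Next I'll take enlarged crops.

```bash
cat > h.py <<'E'
from cell import manip, capture
import cv2,numpy as np
def K(c):
    f=240/np.tan(np.radians(c["vertical_fov"]/2)); return np.array([[f,0,c["cx"]],[0,f,c["cy"]],[0,0,1.]])
def w(c,px,z):
    "pixels -> world points at height z"
    u=cv2.undistortPoints(np.array(px,float).reshape(-1,1,2),K(c),np.array(c["D"],float))[:,0]
    d=np.c_[u,np.ones(len(u))]@np.array(c["orientation"]).T
    o=np.array(c["origin"]); return o+d*((z-o[2])/d[:,2])[:,None]
def proj(c,P):
    R=np.array(c["orientation"]).T
    return cv2.projectPoints(np.array(P,float).reshape(-1,1,3),cv2.Rodrigues(R)[0],-R@np.array(c["origin"]),K(c),np.array(c["D"],float))[0][:,0]
def crop(img,x,y,wd,ht,s,name): cv2.imwrite("pics/"+name,cv2.resize(img[y:y+ht,x:x+wd,::-1],None,fx=s,fy=s,interpolation=cv2.INTER_CUBIC))
def down(a): # tool down, tool y (closing) along world angle a
    c,s=np.cos(a),np.sin(a); return np.array([[s,c,0],[-c,s,0],[0,0,-1.]])
E
python3 - <<'E'
from h import *
i=cv2.imread("pics/top0.png")[:,:,::-1]
crop(i,230,180,200,150,4,"c1.png"); crop(i,390,180,160,120,5,"c2.png"); 
crop(i,95,235,120,90,6,"c3.png")
E
```

```text
(no output)
```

View pics/c1.png

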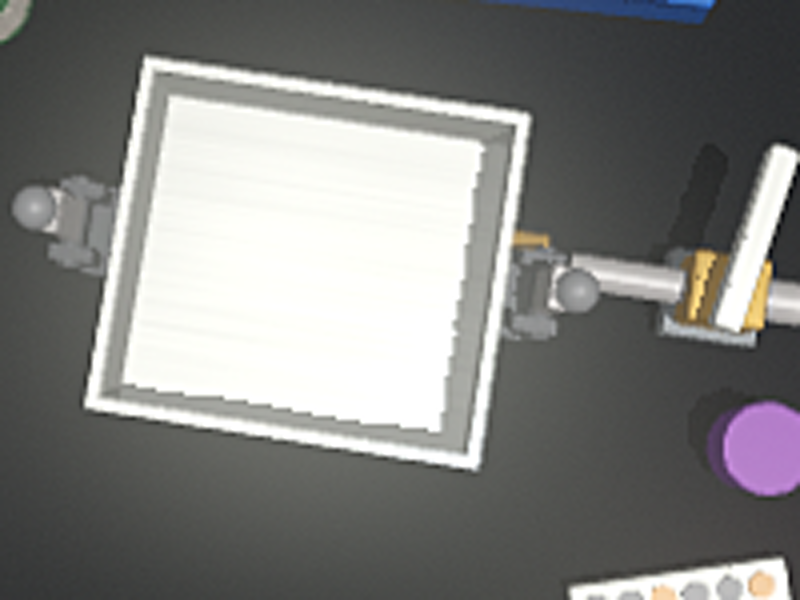

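View pics/c2.png

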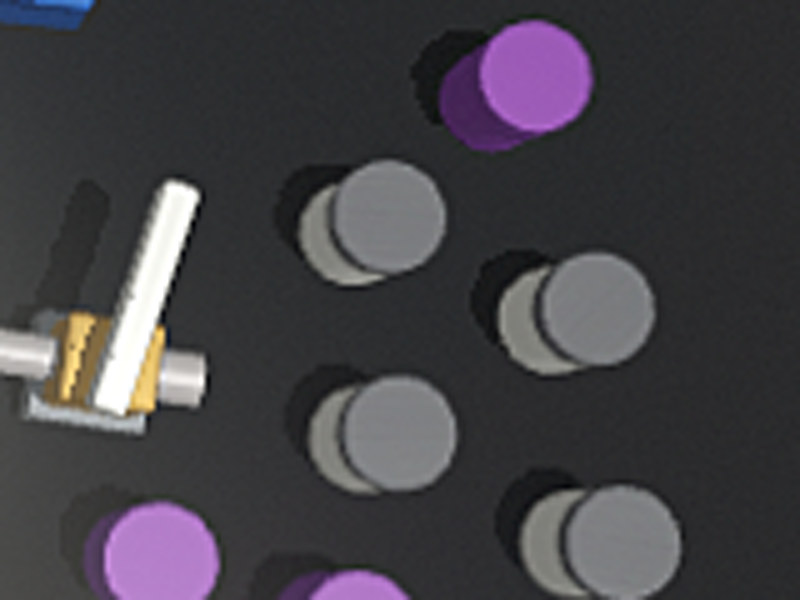

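c1 shows the rim corners at crop px (147,57), (531,114), (477,468) and (87,406), with both clamps up. c2 shows the pot tops at (389,216), (597,309), (400,433) and (624,543), and the lever running from (180,184) to (110,408).

View pics/c3.png

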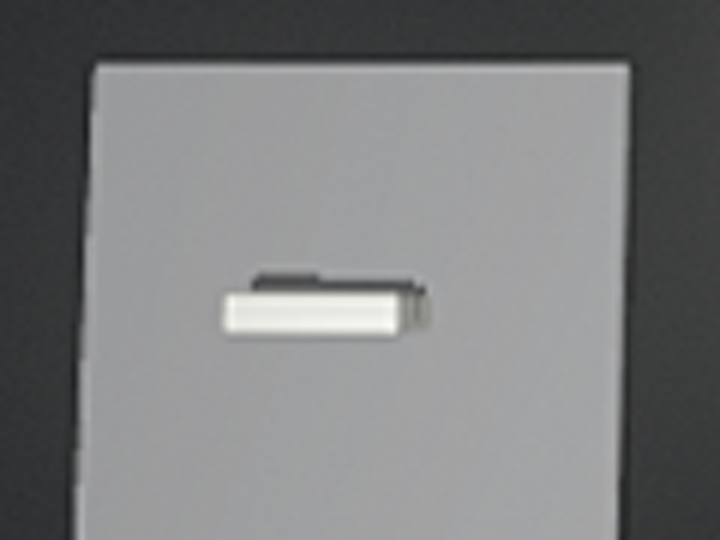

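Run:
```python
from h import *
c=capture("top")
u=lambda L,s,x,y:(np.array(L,float)+.5)/s-.5+[x,y]
r=w(c,u([(147,57),(531,114),(477,468),(87,406)],4,230,180),85)[:,:2]
print("rim",r.round(1).tolist(),[np.linalg.norm(r[i]-r[i-1]).round(1) for i in range(4)],r.mean(0))
# TL=+x+y, TR=+x-y, BR=-x-y, BL=-x+y
xa=(r[0]+r[1]-r[2]-r[3]); ya=(r[0]+r[3]-r[1]-r[2]); print("yaw",np.arctan2(xa[1],xa[0]),np.arctan2(-ya[0],ya[1]))
print("pots",w(c,u([(389,216),(597,309),(400,433),(624,543)],5,390,180),60).round(1).tolist())
print("lever",w(c,u([(180,184),(110,408)],5,390,180),111).round(1).tolist())
print("balls",w(c,u([(35,207),(577,291)],4,230,180),150).round(1).tolist())
print("purple/turq",w(c,[(497,195),(422,292),(461,306),(490,327)],60).round(0).tolist())
print("plate,bottle,rack",w(c,[(402,341),(214,168)],20).round(0).tolist(),w(c,[(324,135),(411,140),(407,178)],45).round(0).tolist())
```

```text
rim [[690.6, 138.0], [652.6, -78.1], [455.8, -42.5], [494.2, 173.2]] [np.float64(199.6), np.float64(219.4), np.float64(200.1), np.float64(219.0)] [573.28555729  47.65302916]
yaw -0.17809563486837396 -0.17508901530363374
pots [[617.6, -320.1, 60.0], [572.6, -413.4, 60.0], [518.0, -319.8, 60.0], [465.8, -419.3, 60.0]]
lever [[626.5, -213.1, 111.0], [529.5, -178.5, 111.0]]
balls [[597.8, 188.9, 150.0], [547.3, -93.5, 150.0]]
purple/turq [[681.0, -393.0, 60.0], [462.0, -209.0, 60.0], [429.0, -296.0, 60.0], [380.0, -359.0, 60.0]]
plate,bottle,rack [[349.0, -167.0, 20.0], [773.0, 275.0, 20.0]] [[839.0, 4.0, 45.0], [821.0, -202.0, 45.0], [729.0, -189.0, 45.0]]
```

c3 shows the handle bar with its top at crop px (224–401, 292–334). The rim sides measure 199.6 and 219, the lever 103 mm, and the valve axis lands where the chamber frame predicts, so the calibration holds. I'll pick the first pot, re-detecting caps before each grasp.

```bash
cat >> h.py <<'E'
C0=np.array([573.3,47.65]); YAW=-0.1765
Rc=np.array([[np.cos(YAW),-np.sin(YAW)],[np.sin(YAW),np.cos(YAW)]])
def ch(x,y): return C0+Rc@[x,y]
def caps(c,z=60):
    im=c["img"].astype(int); m=((im.max(2)-im.min(2)<22)&(im.mean(2)>75)&(im.mean(2)<135)).astype(np.uint8)
    m=cv2.morphologyEx(m,cv2.MORPH_OPEN,np.ones((5,5),np.uint8))
    n,l,s,ce=cv2.connectedComponentsWithStats(m)
    return np.array([w(c,[ce[i]],z)[0,:2] for i in range(1,n) if 250<s[i,4]<520 and max(s[i,2:4])<28]).reshape(-1,2)
def orient(p,a):
    "pick the half turn that keeps joint 7 nearer its middle"
    best=None
    for k in (0,np.pi):
        q=manip.inverse_kinematics(list(p),down(a+k))
        if q is not None and (best is None or abs(q[6])<abs(best[0][6])): best=(q,down(a+k))
    return best[1]
A=YAW+np.pi/2
def pick(p,H=250,zt=40):
    R=orient((*p,H),A); manip.goto([*p,H],R); manip.gripper_to(72)
    manip.move_linear([*p,zt+45],v=200); hit=manip.move_linear([*p,zt],v=80,contact_N=8)
    manip.gripper_to(30,squeeze=40); s=manip.get_state(); print("grip",s["width"],s["grip_force"],hit,s["tcp_pos"].round(1))
    if hit or not 44<s["width"]<56: raise SystemExit("bad grasp")
    manip.move_linear([*p,H],v=250)
    print("up",manip.get_state()["width"]); return s["tcp_pos"][2]
def place(x,y,zg,H=250):
    p=ch(x,y); manip.goto([*p,H],orient((*p,H),A))
    manip.move_linear([*p,100],v=200); hit=manip.move_linear([*p,zg+7],v=60,contact_N=6); print("place",hit,manip.get_state()["tcp_pos"].round(1))
    manip.gripper_to(66); manip.move_linear([*p,H-50],v=200); print("t",manip.get_state()["time"])
E
python3 - <<'E'
from h import *
c=capture("top"); P=caps(c); print(P.round(1))
p=min(P,key=lambda q:np.hypot(*(q-[617.6,-320.1])))
z=pick(p); place(45,-50,z)
c=capture("top"); print(caps(c).round(1)); cv2.imwrite("pics/t1.png",c["img"][:,:,::-1])
E
```

```text
[[ 616.8 -319.3]
 [ 572.1 -414.5]
 [ 519.  -320. ]
 [ 466.9 -419.1]]Traceback (most recent call last):
  File "<stdin>", line 4, in <module>
  File "h.py", line 33, in pick
    R=orient((*p,H),A); manip.goto([*p,H],R); manip.gripper_to(72)
  File "h.py", line 28, in orient
    q=manip.inverse_kinematics(list(p),down(a+k))
  File "scipy/spatial/transform/_rotation.pyx", line 1143, in scipy.spatial.transform._rotation.Rotation.from_matrix
ValueError: Non-positive determinant (left-handed or null coordinate frame) in rotation matrix 0: [[ 0.98446427  0.17558503  0.        ]
 [-0.17558503  0.98446427  0.        ]
 [ 0.          0.         -1.        ]].
```

```bash
sed -i 's/np.array(\[\[s,c,0\],\[-c,s,0\]/np.array([[-s,c,0],[c,s,0]/' h.py
python3 - <<'E'
from h import *
c=capture("top"); P=caps(c)
p=min(P,key=lambda q:np.hypot(*(q-[617.6,-320.1])))
z=pick(p); place(45,-50,z)
c=capture("top"); print(caps(c).round(1)); cv2.imwrite("pics/t1.png",c["img"][:,:,::-1])
E
```

```text
grip 48.776264960662004 41.63081109523773 False [ 617.4 -319.9   40.9]
up 48.90848985509783
place True [608.5  -9.1  52.8]
t 11.0333
[[ 571.8 -414.1]
 [ 519.  -319.8]
 [ 466.6 -419.2]]
```

View pics/t1.png

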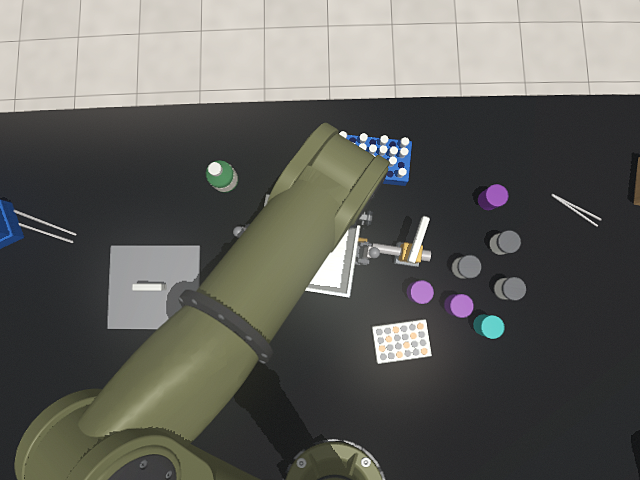

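The arm hides the chamber in this view, and the other pots haven't moved. I'll move over the second pot and check the first one from there.

Run:
```python
from h import *
p=[571.8,-414.1]; manip.goto([*p,250],orient((*p,250),A))
c=capture("top"); crop(c["img"],230,180,200,150,4,"c4.png"); print(caps(c).round(1), proj(c,[[*ch(45,-50),66]]))
```

```text
[[ 649.1  168.5]
 [ 570.  -413.7]
 [ 518.7 -319.9]] [[332.20330771 229.25636276]]
```

View pics/c4.png

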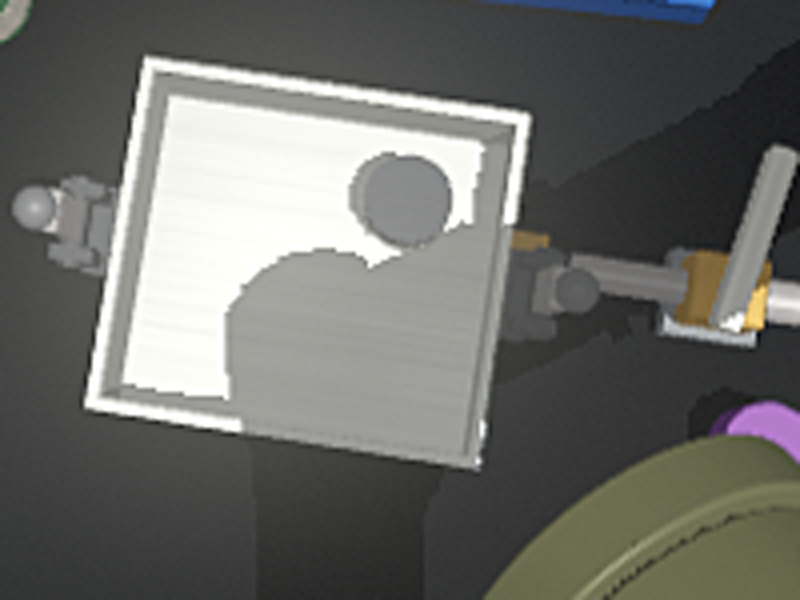

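The first pot is standing at crop (407,200), which is px (331.8,230) against (332.2,229.3) expected. I'll carry on with the other three.

```bash
sed -i 's/contact_N=6)/contact_N=15)/' h.py
python3 - <<'E'
from h import *
cur=np.array([571.8,-414.1]); slots=[(-45,-50),(45,50),(-45,50)]
todo=[cur,np.array([519,-320.]),np.array([466.6,-419.2])]
for k,s in enumerate(slots):
    z=pick(todo[k]); place(*s,z)
    P=caps(capture("top")); print(P.round(1))
    for j in range(k+1,3):
        near=[q for q in P if np.hypot(*(q-todo[j]))<60]
        if len(near)!=1: raise SystemExit(f"pot {j}: {near}")
        todo[j]=near[0]
E
```

```text
grip 49.1654143051845 41.700804233551025 False [ 572.1 -414.4   40.9]
up 49.24891961594019
place True [520.5   7.4  52.2]
t 20.5417
[[ 518.7 -320.1]
 [ 467.1 -418.7]]
grip 49.06807175376673 41.60719156265259 False [ 519.  -320.3   40.7]
up 49.33033787425237
place True [625.8  88.6  51.7]
t 29.6833
[[ 467.1 -418.9]]
grip 49.181379076410074 41.519699692726135 False [ 467.3 -419.3   40.7]
up 48.891863229764
place True [537.3 104.1  51.7]
t 39.675
[]
```

Run:
```python
from h import *
p=ch(-45,50); manip.move_linear([*p,280],v=250)
manip.goto_joints([-1.123, 0.507, -0.238, 1.5, 0.126, 1.149, -0.155])
c=capture("top"); crop(c["img"],100,170,320,180,2.5,"t2.png"); print(proj(c,[[*ch(x,y),66] for x in(45,-45) for y in(50,-50)]).round(1).tolist(), manip.get_state()["time"])
crop(c["img"],95,235,120,100,6,"c5.png")
```

```text
[[289.0, 222.6], [332.2, 229.3], [282.6, 261.4], [326.1, 268.2]] 42.3417
```

View pics/t2.png

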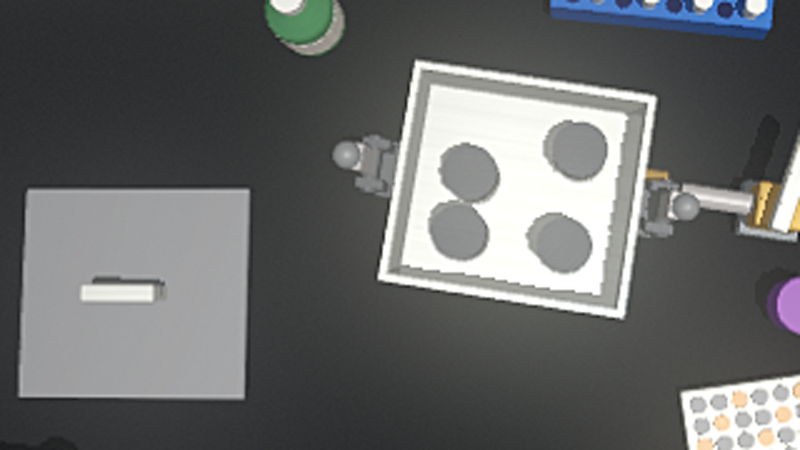

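View pics/c5.png

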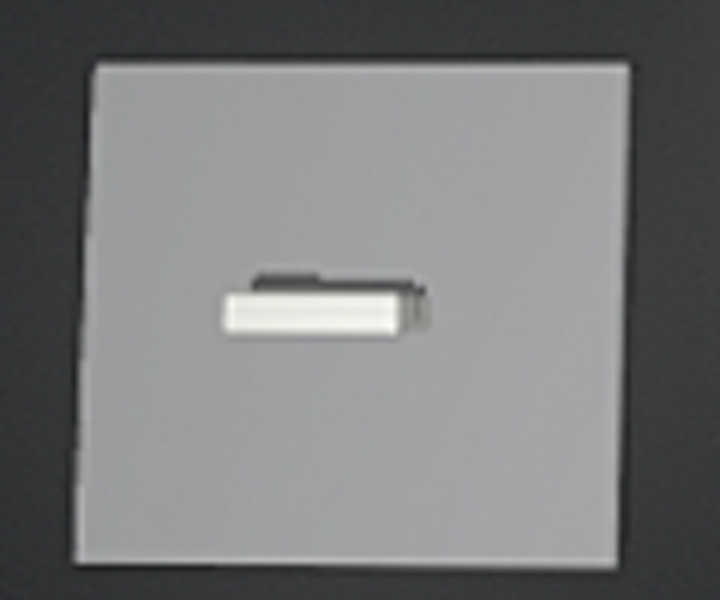

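All four pots are upright in the chamber. One has shifted about 35 mm and now touches its neighbour, but it's within bounds. The lid's corners are at crop (95,64), (631,64), (617,569) and (75,563), and the handle centre is at (312,313).

Run:
```python
from h import *
c=capture("top")
u=lambda L,s,x,y:(np.array(L,float)+.5)/s-.5+[x,y]
print((( w(c,u([(470,172),(458,231),(576,150),(562,242)],2.5,100,170),66)[:,:2]-C0)@Rc).round(1).tolist())
r=w(c,u([(95,64),(631,64),(617,569),(75,563)],6,95,235),20)[:,:2]
print([np.linalg.norm(r[i]-r[i-1]).round(1) for i in range(4)],r.mean(0))
xa=(r[0]+r[1]-r[2]-r[3]); ya=(r[0]+r[3]-r[1]-r[2]); print("yaw",np.arctan2(xa[1],xa[0]),np.arctan2(-ya[0],ya[1]))
h=w(c,u([(312,313)],6,95,235),60); print("handle",h)
h=w(c,u([(224,313),(401,313)],6,95,235),60); print("handle ends",h)
# wrist view straight above handle
p=r.mean(0); yaw=np.arctan2(-ya[0],ya[1])
print(p, orient((*p,250),yaw)); print([manip.inverse_kinematics([*q,250],down(a+k)) for q,a in((p,yaw),(C0,YAW)) for k in (0,np.pi)])
```

```text
[[8.5, 47.1], [-46.4, 49.1], [43.3, -45.4], [-41.7, -45.7]]
[np.float64(199.9), np.float64(220.7), np.float64(199.8), np.float64(219.6)] [486.14754237 421.07184159]
yaw -0.02130965332228777 -0.021887734083701156
handle [[486.08566    420.86385993  60.        ]]
handle ends [[486.65064069 455.5638887   60.        ]
 [485.50634239 385.95610646  60.        ]]
[486.14754237 421.07184159] [[ 0.02188599  0.99976047  0.        ]
 [ 0.99976047 -0.02188599  0.        ]
 [ 0.          0.         -1.        ]]
[array([-0.81316737,  0.53166597,  0.10425847,  1.44816738, -0.05746184,
        1.16473522, -0.72238627]), array([-0.36515693,  0.59537736, -0.68556827,  1.44144119,  0.38468302,
        1.24117728,  2.02900072]), array([-0.35370322,  0.44291409,  0.34962427,  1.63798312, -0.16633517,
        1.09010115, -0.13450334]), array([ 0.16820014,  0.44737682, -0.44892973,  1.63091587,  0.21100613,
        1.11162825,  2.62890187])]
```

Run:
```python
from h import *
p=np.array([486.1,420.95]); a=-0.0215
manip.goto([*p,200],down(a)); manip.gripper_to(50)
manip.move_linear([*p,90],v=200); print(manip.move_linear([*p,50],v=60,contact_N=10))
manip.gripper_to(5,squeeze=80); s=manip.get_state(); print("grip",s["width"],s["grip_force"],s["tcp_pos"].round(1))
zg=s["tcp_pos"][2]
manip.move_linear([*p,270],v=150); s=manip.get_state(); print(s["width"],s["force"].round(1))
manip.goto([*C0,270],down(YAW)); manip.move_linear([*C0,zg+73+20],v=120)
s=manip.get_state(); print(s["tcp_pos"].round(1),s["force"].round(1),s["moment"].round(2))
c=capture("scene"); crop(c["img"],250,150,200,150,4,"s1.png")
print(manip.move_linear([*C0,zg+73+0.5],v=30,contact_N=12)); s=manip.get_state(); print(zg+73,s["tcp_pos"].round(1),s["force"].round(1),s["moment"].round(2),s["time"])
c=capture("scene"); crop(c["img"],250,150,200,150,4,"s2.png")
```

```text
False
grip 14.650634507565806 78.80351543426514 [486.2 421.1  50.6]
14.695709273221372 [ 0.1 -0.3 -2.9]
[573.8  47.7 144.3] [-0.5  0.4 -3.1] [-0.   -0.02 -0.03]
False
123.59616326176231 [573.4  47.6 124.1] [ 0.1 -0.6 -3.6] [-0.01 -0.    0.07] 50.9583
```

View pics/s2.png

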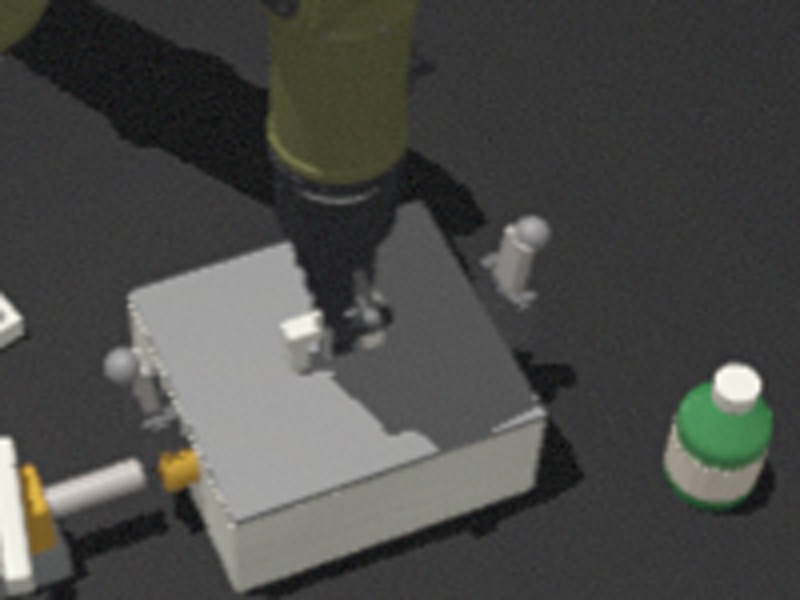

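The lid is flush on the box. The controller reports TCP z 124.1 against 123.6 when seated. I'll release it and swing the clamps down.

Run:
```python
from h import *
manip.gripper_to(45); manip.move_linear([*C0,240],v=150); manip.pause(0.3)
manip.gripper_to(0,squeeze=40); T=manip.tip_extent; print(T)
R=down(YAW)
P=lambda y,z:[*ch(0,y),z+T]
for s in (1,-1):
    manip.move_linear(P(s*195,220),v=200)
    manip.move_linear(P(s*195,138),v=200)
    print(s,manip.move_linear(P(s*116,138),v=80,contact_N=25),((manip.get_state()["tcp_pos"][:2]-C0)@Rc).round(1))
    manip.move_linear(P(s*116,165),v=150); manip.move_linear(P(s*88,165),v=150)
    print(manip.move_linear(P(s*84,119),v=50,contact_N=25),manip.get_state()["tcp_pos"].round(1),manip.get_state()["force"].round(1))
    manip.move_linear(P(s*84,220),v=200)
manip.goto_joints([-1.123, 0.507, -0.238, 1.5, 0.126, 1.149, -0.155])
c=capture("top"); crop(c["img"],230,180,200,150,4,"c6.png"); print(manip.get_state()["time"])
print(proj(c,[[*ch(0,80),120],[*ch(0,-80),120]]).round(1))
```

```text
17.0
1 False [  0.  115.6]
False [588.1 129.5 136.5] [-1.6 -4.8  9.8]
-1 False [ 1.000e-01 -1.157e+02]
False [558.9 -34.4 136.5] [0.  4.3 9. ]
66.5667
[[269.9 237.2]
 [343.1 248.6]]
```

View pics/c6.png

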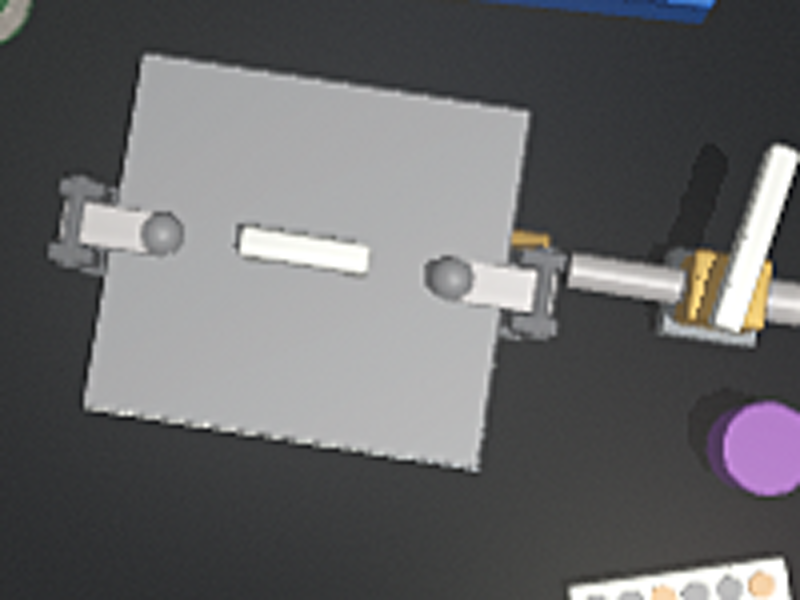

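Both balls are in their down positions at crop (162,233) and (450,278), and the lid is square. The valve is next: grip the lever at its axis, then turn.

Run:
```python
from h import *
v=ch(20,-235); a0=YAW-0.166; a1=YAW-0.785
best=None
for k in (np.pi/2,-np.pi/2):
    q0=manip.inverse_kinematics([*v,180],down(a0+k)); q1=manip.inverse_kinematics([*v,103],down(a1+k))
    if q0 is None or q1 is None: continue
    m=max(abs(q0[6]),abs(q1[6])); print(k,m)
    if best is None or m<best[0]: best=(m,k)
k=best[1]
manip.goto([*v,220],down(a0+k)); manip.gripper_to(45); manip.move_linear([*v,150],v=150)
print(manip.move_linear([*v,103],v=60,contact_N=10)); manip.gripper_to(5,squeeze=60); print(manip.get_state()["width"])
for a in np.linspace(a0,a1,8)[1:]: manip.move_linear([*v,103],rot=down(a+k),v=20)
manip.pause(0.3); s=manip.get_state(); o=s["orientation"]; print("tool",np.arctan2(o[1,1],o[0,1])-k-YAW,s["tcp_pos"],s["moment"].round(2),s["force"].round(1))
manip.gripper_to(45); manip.move_linear([*v,230],v=150)
manip.goto_joints([-1.123, 0.507, -0.238, 1.5, 0.126, 1.149, -0.155])
c=capture("top"); crop(c["img"],390,180,160,120,5,"c7.png"); print(manip.get_state()["time"])
```

```text
1.5707963267948966 1.661138650385925
-1.5707963267948966 1.4966763238231136
False
14.922537846027344
tool -0.7858217924793184 [ 551.78724514 -187.14892459  103.53535329] [ 0.5   0.29 -0.09] [-2.2  3.1  6.1]
78.4333
```

View pics/c7.png

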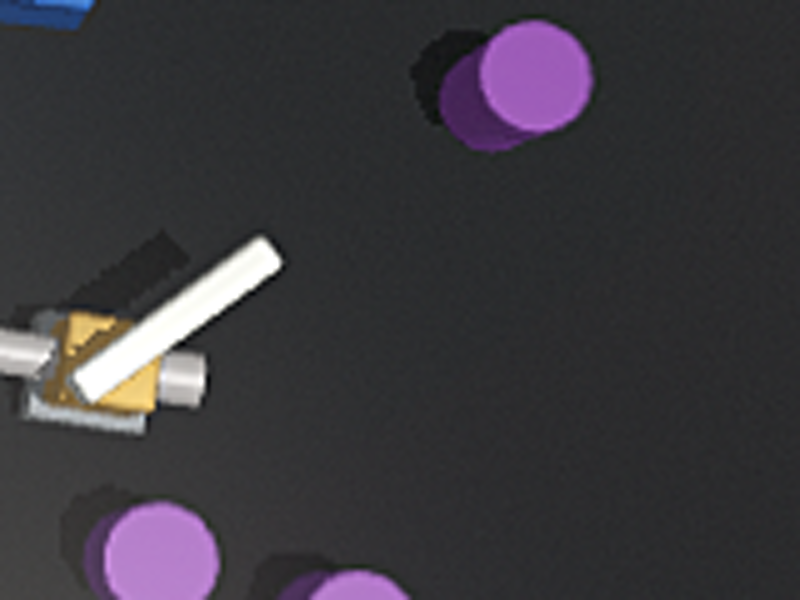

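The lever runs from (84,390) to (273,248). I'll compute its angle properly and compare the lid area with the picture taken just after clamping.

Run:
```python
from h import *
c=capture("top"); L=w(c,(np.array([(84,390),(273,248)])+.5)/5-.5+[390,180],111)[:,:2]; d=L[1]-L[0]
print(YAW-np.arctan2(d[1],d[0]),np.linalg.norm(d))
crop(c["img"],230,180,200,150,4,"c8.png")
a,b=[cv2.imread(f"pics/{n}.png")[:,:590].astype(int) for n in("c6","c8")]
print("changed px",(abs(a-b).max(2)>40).sum())
```

```text
0.7776501812764868 103.76519562146633
changed px 0
```

The valve reads 0.778 rad, and the lid and clamps haven't moved. Handing in.

```bash
python3 -c "
from cell import manip
print(manip.hand_in())"
```

```text
the job is handed in; nothing more can be done
None
```

I handed the job in at about 78 s of robot time with all four pots upright in the chamber, the lid seated, both clamps down and the valve at about 0.78 rad; no verdict came back.

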